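# Hold the setting punch on a stud in the spring anvil

## Robot

A 6-joint arm with a two-finger parallel gripper is mounted at the origin on the work surface. World frame = base frame: x ahead of the robot, y to its left, z up, the work surface at z = 0. Lengths are in m, angles in rad, forces in N, time in s.
With the tool pointing down it reaches from about 0.3 to 0.775 m from the base axis. Payload 14.6 kg.
Tool frame: the origin (TCP) lies on the centre line of the jaws, within the pads' length; the fingertips stand 11 mm ahead of it and the grasp point (between the pads) lies 8 mm behind it; z points along the fingers, y is the line along which they close (so a half turn about z gives the same grasp; the last joint's range is limited). The gripper opens to 94 mm and grips with 3 to 60 N. Pads are 16 mm wide; open, the fingers measure 119 mm over their backs; the gripper's body (75 mm by 177 mm) begins 78 mm behind the grasp point.
Start: joints at [-1.292, 0.3, 1.521, -0, 1.321, -0.067], TCP at [0.186, -0.517, 0.216] pointing down, gripper open.
Joint ranges: [-3.03, 3.03], [-0.79, 2.21], [0.23, 2.52], [-1.04, 4.18], [0, 3.07], [-2.55, 2.55]. Speed limits (rad/s): [2.22, 2.22, 2.57, 3.14, 3.14, 3.14].

## Interface

Orientations are given as a rotation vector (axis times angle).
In Python, from workcell import arm gives the robot as it stands.
- The arm moves only by the shell command python3 inch.py 'ROWS' [OPENING] [FORCE]. ROWS is rows parted by semicolons, their numbers by spaces, 1 to 8 of them, each of 6 numbers: dx, dy, dz in m, then a rotation vector rx, ry, rz in rad; each row is the pose to reach, as a shift and turn from the pose commanded when the command began, along the tool's axes at that moment; what a row does not reach only later rows make up. A row lasts 1/12 s, in which the tool goes at most 0.0417 m and 0.125 rad, less where a joint would pass 70% of its speed; a pose out of reach is approached as far as the arm can. OPENING is the finger opening in m, set as the command begins (- or left out keeps the last). The fingers move at their own pace and stop on an object; FORCE is the grip in N (left out, the last holds). Time passes only in rows, so rows that do not move let the fingers close. It prints the time, the measured TCP pose, the force, the opening and the grip force at its end.
- arm.observe(): the state, without advancing time (a new reading comes with each control period).
- arm.snapshot(name): name is "side" or "top" or "wrist"; returns a dict with "image" (420x560x3 uint8, blue, green, red), "fx", "fy", "cx", "cy" (pixels), "R" (3x3) and "t" (3): a world point X has camera coordinates R X + t. Camera axes: x right, y down, z forward; pixel columns grow to the right and rows downward; lengths in m; the calibration is good to about 2 mm. The wrist camera is an equidistant fisheye: a pixel r from the principal point sees the ray r / f radians off the axis. A picture is of the moment at which its call begins. There is no depth.
- arm.finish_job(): hands the job in; it is judged then, once.
The state is a dict: "clock": time; "joint_pos": joint angles; "qd": joint speeds; "joint_torque": joint torques, N m; "tcp_pos": TCP position; "ee_rot": TCP orientation; "wrist_force": force on the tool from outside, world axes, zero at the start; "ft_torque": the same for the moment, N m; "finger_gap": finger opening in m; "grip_force": force on a finger pad.
Only numpy, scipy, OpenCV 4.12 (cv2) and the standard library are available. Lean on these libraries where they do the work, as an engineer would, in place of code of your own. Each camera call takes 0.05 s, during which the arm holds its last target. There are 200 camera calls.

## Task

Set the brass stud (the one with a post) post-up into the cup of the small spring anvil. Then take the plain steel setting punch out of the leaning tool rack, stand its foot upright and centred on the stud's post, and press lightly, with roughly 6 N, so that the spring cup sinks about halfway without bottoming. Finish still gripping the punch and pressing like that, ready for the tailor's mallet blow; leave the other things where they are.

Things in the scene. Friction and masses are not known exactly. Their poses are not given: they have to be found in the camera images.
- stud: Loose brass stud standing on the table, post up: round flange 26 mm diameter and 4 mm thick, with a round post 14 mm in diameter and 12 mm tall rising from its centre (16 mm high overall), 20 g. Origin: centre of the flange's underside; z along the post. Grip it by the post.
- stud_top (a point): Centre of the flat top of the stud's post, 16 mm above the stud's origin.
- cup_floor (a point): Centre of the inner floor of the anvil's cup, 48 mm above the table when unpressed. The steel cup is a round dish, 45 mm outside and 33 mm inside diameter, 4 mm deep (rim 52 mm above the table), on a coil spring over a dark steel foot 90 mm square and 28 mm high, fixed to the table. The seated stud's flange top is level with the rim and its post stands 12 mm above it. z is up.
- cup (a joint): How far the cup is pressed down, in m: 0 at rest, 0.010 at its stop. The spring takes about 3 N before the cup starts to sink, then 1 N more for each mm; it springs back.
- punch: Loose steel setting punch, a plain straight rod 125 mm long: bare 16 mm diameter for the lower 48 mm, then an 18 mm diameter dark grip sleeve from 48 to 123 mm above the foot; 0.16 to 0.26 kg. Its foot stands in one of the rack's two holes, so that it leans 0.4 to 0.47 rad from upright, its top roughly towards the robot. Origin: centre of the flat foot; z along the rod to its top.
- punch_foot (a point): Centre of the punch's flat foot (same as its origin).
- rack: Wooden tool rack fixed to the table, 150 mm wide (its y) and about 90 mm deep, its top about 70 mm high. Two blind holes 17.5 mm in diameter, 35 mm deep and 80 mm apart along y, drilled along a line that leans 0.4 rad from vertical towards the rack's -x: pull tools out along their own axis. The punch is in one hole, the awl in the other. Origin: under the rack's middle, on the table.
- awl: Bystander in the rack's other hole: awl with a bulbous pale wooden handle up to 32 mm in diameter, 113 mm long. Origin at its lower end, z along it.
- button: Bystander: brass domed button without a post, 28 mm diameter, 9.5 mm high, lying on the table. Origin at its underside.
- spool: Bystander: white thread spool, 40 mm diameter, 50 mm high. Origin at its underside.
- tape_case: Bystander: round grey tape-measure case, 56 mm diameter, 22 mm high. Origin at its underside.
- chalk: Bystander: flat piece of tailor's chalk, 50 x 35 x 8 mm. Origin at its underside.

How it is judged:
By the outcome, as a careful person would: the job done as asked, in the order asked, and still so for the second after the job is handed in, while the arm keeps its last pose, push and grip.
It also fails if it takes over 58 s, if anything falls off the work surface, if the arm or the gripper's body presses on something with over 40 N, if the wrist force passes 120 N, or if a joint passes its speed limit or range.

## Working session

There is one attempt and no reset: what is moved stays moved. The work goes in short steps, Python scripts to look and compute and a shell command to move; the robot and the scene stay as the last step left them, time stands still between calls to the robot, and variables do not carry over. Pictures are saved under pics/ and viewed, at most 11 in all, crops included, and the job is handed in when it is done.

```bash
ls; mkdir -p pics
python3 - <<'E'
from workcell import arm
import cv2,pickle
d={}
for n in("side","top","wrist"):
    s=arm.snapshot(n); d[n]=s; cv2.imwrite(f"pics/{n}0.png",s["image"])
    print(n,s["fx"],s["cx"],s["cy"],s["R"],s["t"])
pickle.dump(d,open("s0.pkl","wb"))
print(arm.observe())
E
```

```text
inch.py
pics
workcell.py
side 421.90953637400014 278.8818571283346 211.48890092237974 [[-0.96883264 -0.24733175 -0.01379568]
 [-0.13822364  0.58597717 -0.79845162]
 [ 0.20556638 -0.7716591  -0.6019009 ]] [0.5099494  0.11573165 0.94320221]
top 457.9875155578148 280.5004041623143 205.59233036556284 [[ 0.00306896 -0.9999124   0.01287509]
 [-0.99761012 -0.00395012 -0.06898146]
 [ 0.06902628 -0.01263262 -0.99753486]] [0.00511827 0.52519211 0.97415555]
wrist 325.19226210127806 286.5964491109986 217.2280607832008 [[ 3.38105791e-01 -9.41108107e-01 -7.55950154e-05]
 [-9.16556661e-01 -3.29303578e-01  2.26898744e-01]
 [-2.13561141e-01 -7.66464919e-02 -9.73918351e-01]] [-0.5495059  -0.02366453  0.38944276]
{'clock': 0.15, 'joint_pos': array([-1.29159629e+00,  3.00343580e-01,  1.52141880e+00,  1.91102861e-05,
        1.32068752e+00, -6.65989803e-02]), 'qd': array([ 2.57332677e-07, -2.09579304e-03, -1.51578875e-03, -8.60503538e-04,
       -3.66979725e-04, -9.49064469e-04]), 'joint_torque': array([-7.07151539e-04, -5.31965804e+01, -3.52825534e+01,  7.08106323e-02,
        2.35547405e-02, -7.93410300e-05]), 'tcp_pos': array([ 0.18637433, -0.51726869,  0.21602492]), 'ee_rot': array([-3.09391140e+00, -5.40323232e-01,  1.13922667e-04]), 'wrist_force': array([-0.38801672,  0.08144961,  0.11342526]), 'ft_torque': array([-0.00359081,  0.02512235, -0.01910705]), 'grip_force': 0.0, 'finger_gap': 0.0937807144950068}
```
View pics/top0.png

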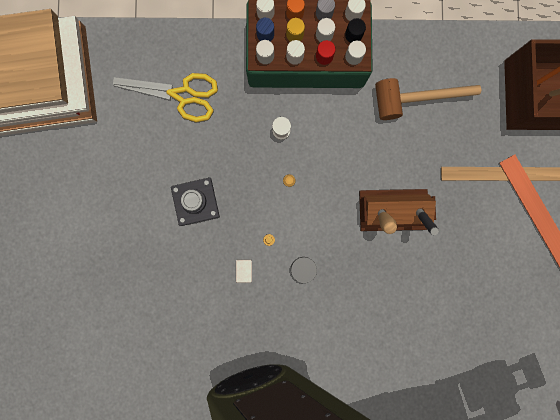

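View pics/side0.png

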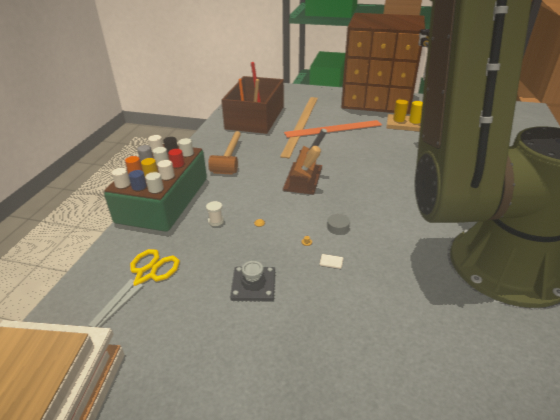

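Top view: the anvil cup is at (192,201), the stud (ring with a post) at (269,240), and the domed button at (289,181). The punch is the dark rod leaning from the rack, with its top near (435,232). In the side view the stud is near (307,241) and the cup near (253,270). Next I'll enlarge these in a montage.

Create h.py:
```python
import numpy as np,cv2,pickle
from scipy.spatial.transform import Rotation as Ro
def ray(s,uv):
    x=np.array([(uv[0]-s["cx"])/s["fx"],(uv[1]-s["cy"])/s["fy"]])
    if s.get("fish"):
        r=np.hypot(*x); d=np.r_[x/r*np.sin(r),np.cos(r)] if r>1e-9 else np.array([0,0,1.])
    else: d=np.r_[x,1]
    R=np.array(s["R"]); d=R.T@d
    return -R.T@np.array(s["t"]), d/np.linalg.norm(d)
def plane(s,uv,z):
    c,d=ray(s,uv); return c+d*(z-c[2])/d[2]
def tri(*sv):
    A=np.zeros((3,3));b=np.zeros(3);L=[]
    for s,uv in sv:
        c,d=ray(s,uv);P=np.eye(3)-np.outer(d,d);A+=P;b+=P@c;L.append((P,c))
    X=np.linalg.solve(A,b); return X,[np.linalg.norm(P@(X-c)) for P,c in L]
def proj(s,X):
    p=np.array(s["R"])@X+np.array(s["t"])
    if s.get("fish"):
        r=np.hypot(p[0],p[1]);th=np.arctan2(r,p[2]);p=np.r_[p[:2]/r*th,1]
    return np.array([s["cx"]+s["fx"]*p[0]/p[2],s["cy"]+s["fy"]*p[1]/p[2]])
def snap(n):
    from workcell import arm
    s=arm.snapshot(n); s["fish"]=n=="wrist"; return s
```

Run:
```python
import cv2,pickle,numpy as np
d=pickle.load(open("s0.pkl","rb"))
def c(n,u,v,w,h,W,H): return cv2.resize(d[n]["image"][v:v+h,u:u+w],(W,H),interpolation=cv2.INTER_CUBIC)
a=np.hstack([c("top",355,185,90,60,450,300),c("top",165,170,70,60,350,300)])
b=np.hstack([c("side",270,120,90,75,360,300),c("side",225,255,60,50,240,200).repeat(1,0) if 0 else cv2.copyMakeBorder(c("side",225,255,55,50,220,200),0,100,0,0,0),cv2.copyMakeBorder(c("side",290,225,44,50,220,250),0,50,0,0,0)])
cv2.imwrite("pics/m.png",np.vstack([a,b]))
for n in("top","side"):
    hsv=cv2.cvtColor(d[n]["image"],cv2.COLOR_BGR2HSV)
    m=cv2.inRange(hsv,(12,120,100),(30,255,255))
    k,l,st,ce=cv2.connectedComponentsWithStats(m)
    for i in range(1,k):
        if 10<st[i,4]<400 and 120<ce[i][1]<300: print(n,st[i],ce[i])
```

```text
top [524 167  36  13 246] [542.9796748  173.04878049]
top [283 174  12  13 114] [288.78947368 180.07894737]
top [263 234  12  12 105] [268.52380952 239.6       ]
side [281 136  19  22 174] [289.71264368 146.27586207]
side [125 156  33  20 382] [141.72774869 164.21465969]
side [185 157   7   4  14] [187.35714286 158.35714286]
side [139 162  50  36 195] [160.83076923 186.73846154]
side [106 183  32  12 122] [121.06557377 189.74590164]
side [255 219  10   8  57] [259.19298246 222.31578947]
side [302 236  10  10  75] [306.45333333 240.78666667]
```

View pics/m.png

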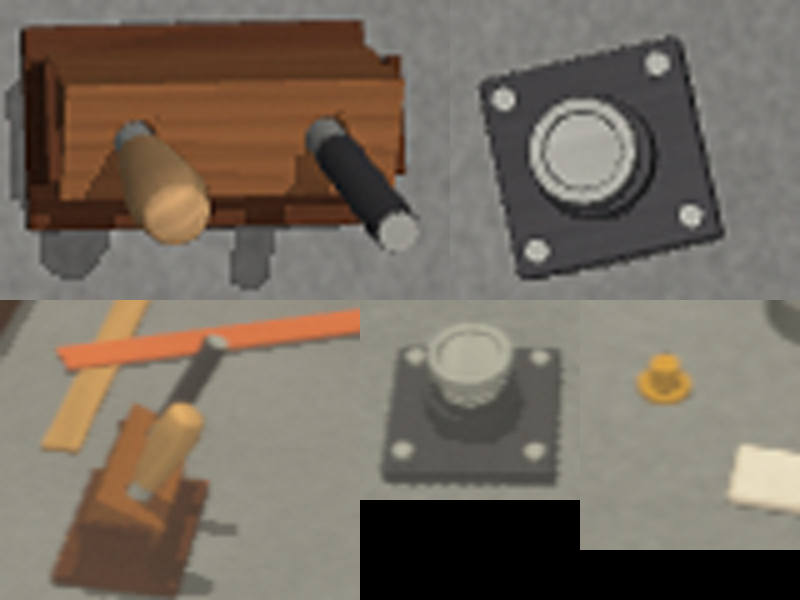

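The montage shows the cup rim centre at montage (583,152) in top and (470,355) in side. The punch top end is at (398,232) in top and (215,342) in side, and the rod leaves its hole at about (323,133) in top. The object at bottom right is clearly the stud, post up.

Run:
```python
from h import *
d=pickle.load(open("s0.pkl","rb"));T,S=d["top"],d["side"]
f=lambda x,y,u,v,k:(u+(x+.5)/k-.5,v+(y+.5)/k-.5)
cT=f(133,152,165,170,5);cS=f(110,55,225,255,4)
print("cup top z.052",plane(T,cT,.052),"side",plane(S,cS,.052),tri((T,cT),(S,cS)))
sT=(268.5,239.6)
print("stud",[plane(T,sT,z) for z in(.004,.008)],tri((T,sT),(S,(306.45,240.8))))
pT=f(398,232,355,185,5);pS=f(215,42,270,120,4)
top,_=tri((T,pT),(S,pS));print("punch top",top,_)
# axis: lean ~.43, rod visible bottom in top view near hole
hb=f(323,133,355,185,5); 
for z in(.05,.06,.07):
    q=plane(T,hb,z);v=top-q;print(z,q,np.linalg.norm(v),v/np.linalg.norm(v),np.arccos(v[2]/np.linalg.norm(v)))
# rack edges: front top edge line in montage (22,28)->(362,22)
a=plane(T,f(65,83,355,185,5),.07);b=plane(T,f(403,80,355,185,5),.07);print("rack y dir",a,b,a-b)
```

```text
cup top z.052 [0.53379622 0.19398046 0.052     ] side [0.53175537 0.19851515 0.052     ] (array([0.53367481, 0.19461827, 0.04786457]), [np.float64(0.00046637312661335567), np.float64(0.00046637312661341654)])
stud [array([0.45154295, 0.03278498, 0.004     ]), array([0.45156341, 0.03273204, 0.008     ])] (array([0.45075798, 0.0326559 , 0.00314038]), [np.float64(0.0007931073199655244), np.float64(0.0007931073199655836)])
punch top [ 0.46925452 -0.28418984  0.13900623] [np.float64(0.00024942778876822867), np.float64(0.0002494277887682852)]
0.05 [ 0.5122968  -0.28440188  0.05      ] 0.09886755346990779 [-0.43535301  0.00214473  0.90025727] 0.45043622594240484
0.06 [ 0.51171619 -0.28122937  0.06      ] 0.08974264965398523 [-0.47314932 -0.03298844  0.8803644 ] 0.4941663751127971
0.07 [ 0.51113558 -0.27805685  0.07      ] 0.08095367264840302 [-0.51734603 -0.07575918  0.85241635] 0.5502069197390898
rack y dir [ 0.53135719 -0.17173689  0.07      ] [ 0.53317025 -0.31159745  0.07      ] [-0.00181306  0.13986056  0.        ]
```

```bash
cat >> h.py <<'E'
def yl(yaw=0.,lean=0.): # tool down, x axis at yaw, z tilted towards +tool x by lean
    return Ro.from_euler('z',yaw)*Ro.from_rotvec([np.pi,0,0])*Ro.from_rotvec([0,lean,0])
def go(p,R):
    from workcell import arm
    o=arm.observe();R0=Ro.from_rotvec(o["ee_rot"]);d=R0.inv().apply(np.array(p)-o["tcp_pos"]);r=(R0.inv()*R).as_rotvec()
    print("row",np.round(d,4),np.round(r,4),"n>=",np.linalg.norm(d)/.0417,np.linalg.norm(r)/.125,"clock",o["clock"],"F",o["wrist_force"].round(2),"gap",o["finger_gap"].round(4))
E
python3 -c "
from h import *
R=yl(0,.43);print(R.as_matrix().round(2))
go([.4515,.0328,.12],yl())"
```

```text
[[ 0.91 -0.    0.42]
 [ 0.   -1.   -0.  ]
 [ 0.42  0.   -0.91]]Traceback (most recent call last):
  File "<string>", line 4, in <module>
    go([.4515,.0328,.12],yl())
    ~~^^^^^^^^^^^^^^^^^^^^^^^^
  File "h.py", line 30, in go
    print("row",np.round(d,4),np.round(r,4),"n>=",np.linalg.norm(d)/.0417,np.linalg.norm(r)/.125,"clock",o["clock"],"F",o["wrist_force"].round(2),"gap",o["finger_gap"].round(4))
                                                                                                                                                        ^^^^^^^^^^^^^^^^^^^^^
AttributeError: 'float' object has no attribute 'round'
```

```bash
sed -i 's/o\["finger_gap"\].round(4)/round(o["finger_gap"],4)/' h.py
python3 -c "
from h import *
go([.4515,.0328,.12],yl())"
```

```text
row [ 0.4359 -0.4276  0.0964] [-9.000e-04  1.000e-04  3.458e-01] n>= 14.823324951838906 2.76636267347217 clock 0.15 F [-0.39  0.08  0.11] gap 0.0938
```

```bash
F='.436 -.428 0 0 0 .346'; python3 inch.py '.1 -.1 0 0 0 .12;.2 -.2 0 0 0 .24;.3 -.3 0 0 0 .346;.436 -.428 0 0 0 .346;.436 -.428 0 0 0 .346;.436 -.428 0 0 0 .346;.436 -.428 0 0 0 .346;.436 -.428 0 0 0 .346' .05
python3 -c "
from h import *
go([.4515,.0328,.12],yl())"
```

```text
clock: 0.82
tcp_pos: [0.3307, -0.2149, 0.2165]
ee_rot: [3.141, -0.001, 0.0]
wrist_force: [0.6, 0.3, -0.4]
finger_gap: 0.0503
grip_force: 0.0
row [ 0.1206 -0.2478  0.0965] [ 0.0002 -0.0002 -0.0006] n>= 7.003029935438895 0.005546686385660113 clock 0.8167 F [ 0.58  0.27 -0.36] gap 0.0503
```

```bash
python3 inch.py '.121 -.248 .096 0 0 0;.121 -.248 .096 0 0 0;.121 -.248 .096 0 0 0;.121 -.248 .096 0 0 0;.121 -.248 .096 0 0 0;.121 -.248 .096 0 0 0;.121 -.248 .096 0 0 0;.121 -.248 .096 0 0 0'
python3 - <<'E'
from h import *
from workcell import arm
go([.4515,.0328,.0175],yl())
s=snap("wrist");pickle.dump(s,open("w1.pkl","wb"));cv2.imwrite("pics/w1.png",s["image"])
print(proj(s,np.array([.4515,.0328,.016])),proj(s,arm.observe()["tcp_pos"]))
hsv=cv2.cvtColor(s["image"],cv2.COLOR_BGR2HSV)
m=cv2.inRange(hsv,(12,120,60),(32,255,255))
k,l,st,ce=cv2.connectedComponentsWithStats(m)
for i in range(1,k):
    if st[i,4]>80: print(st[i],ce[i],plane(s,ce[i],.006))
E
```

```text
clock: 1.48
tcp_pos: [0.452, 0.0358, 0.118]
ee_rot: [-3.141, -0.006, 0.005]
wrist_force: [0.3, -1.2, 0.5]
finger_gap: 0.0495
grip_force: 0.0
row [-0.0002  0.003   0.1005] [-0.0007  0.003   0.0041] n>= 2.411663526061089 0.040825270300150575 clock 1.4833 F [ 0.29 -1.16  0.47] gap 0.0495
[290.14895301 219.45691931] [290.60950371 263.62629333]
[326  56  31  30 701] [341.5021398   70.04850214] [ 0.58163896 -0.01109593  0.006     ]
[ 511  124   49   74 2210] [540.26244344 160.54886878] [ 0.51501687 -0.23871434  0.006     ]
[277 202  28  28 617] [290.3987034  215.87682334] [0.45233254 0.03247321 0.006     ]
[169 286  22  60 692] [177.69653179 315.48554913] [0.34674074 0.14769751 0.006     ]
[384 286  21  60 689] [395.53701016 315.74600871] [ 0.34707894 -0.07681981  0.006     ]
[ 161  346  324   28 2320] [344.73793103 363.825     ] [ 0.28731555 -0.02798496  0.006     ]
```

View pics/w1.png

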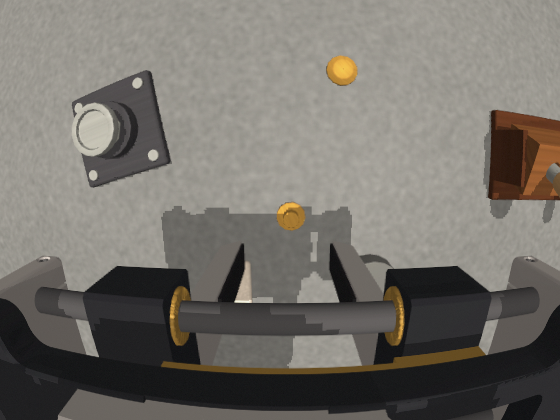

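The wrist view shows the stud, post up, at (290,216) between the jaws' lines, the button at (342,70), and the cup rim at about (98,130). Stud ≈ (0.452, 0.0325). Next is the grasp.

```bash
python3 inch.py '0 0 .04 0 0 0;0 0 .06 0 0 0;0 0 .06 0 0 0' 
python3 -c "
from h import *
s=pickle.load(open('w1.pkl','rb'));print('cup',plane(s,(97.5,130),.052))
go([.452,.0325,.0172],yl())"
```

```text
clock: 1.78
tcp_pos: [0.4493, 0.0305, 0.0575]
ee_rot: [-3.142, 0.001, 0.009]
wrist_force: [-0.1, 0.1, -0.9]
finger_gap: 0.0501
grip_force: 0.0
cup [0.53340851 0.18790899 0.052     ]
row [ 0.0029 -0.002   0.0403] [-0.      0.0058 -0.0008] n>= 0.9690732696831386 0.046513845526693146 clock 1.7833 F [-0.07  0.13 -0.9 ] gap 0.0501
```

```bash
python3 inch.py '.0027 -.002 .02 0 0 0;.0027 -.002 .04 0 0 0;.0027 -.002 .04 0 0 0;.0027 -.002 .04 0 0 0' 
python3 -c "
from h import *
go([.452,.0325,.0172],yl())"
```

```text
clock: 2.12
tcp_pos: [0.4543, 0.0326, 0.0214]
ee_rot: [3.142, -0.002, -0.001]
wrist_force: [0.2, 1.1, 1.2]
finger_gap: 0.0501
grip_force: 0.0
row [-0.0023  0.0001  0.0042] [ 0.      0.0004 -0.001 ] n>= 0.1152046682337599 0.008408249084007679 clock 2.1167 F [0.24 1.11 1.2 ] gap 0.0501
```

```bash
python3 inch.py '-.001 0 .0035 0 0 0;-.001 0 .0035 0 0 0;-.001 0 .0035 0 0 0' 
python3 -c "
from h import *
go([.452,.0325,.0172],yl())
s=snap('wrist')
m=cv2.inRange(cv2.cvtColor(s['image'],cv2.COLOR_BGR2HSV),(12,120,60),(32,255,255))
k,l,st,ce=cv2.connectedComponentsWithStats(m)
for i in range(1,k):
    if 200<st[i,4]<2000 and 200<ce[i][1]<330: print(st[i],ce[i],plane(s,ce[i],.010))
print(proj(s,np.array([.452,.0325,.004])))
go([.452,.0325,.0172],yl())"
```

```text
clock: 2.37
tcp_pos: [0.4536, 0.033, 0.0179]
ee_rot: [3.142, -0.001, 0.002]
wrist_force: [-0.4, -0.5, 0.1]
finger_gap: 0.0501
grip_force: 0.0
row [-0.0016  0.0005  0.0007] [ 0.     -0.0013 -0.0003] n>= 0.043583087798672725 0.010770114697184092 clock 2.3667 F [-0.44 -0.49  0.08] gap 0.0501
[ 267  236   42   41 1361] [287.43277002 255.85378398] [0.4544102  0.03261003 0.01      ]
[169 286  22  60 684] [177.7251462  315.51023392] [0.41208706 0.10359012 0.01      ]
[384 286  21  60 696] [395.62068966 315.82327586] [ 0.41156537 -0.03750621  0.01      ]
[287.58323761 256.24233346]
row [-0.0016  0.0006  0.0006] [ 0.     -0.0012 -0.0003] n>= 0.0429255782486158 0.01020370782180699 clock 2.4167 F [0.47 0.27 0.81] gap 0.0501
```

```bash
python3 inch.py '-.001 0 0 0 0 0;-.001 0 0 0 0 0;-.001 0 0 0 0 0;-.001 0 0 0 0 0;-.001 0 0 0 0 0;-.001 0 0 0 0 0' .008 20; python3 inch.py '0 0 -.04 0 0 0;0 0 -.08 0 0 0;0 0 -.09 0 0 0;0 0 -.09 0 0 0'
python3 -c "
from h import *
go([.5335,.193,.115],yl())"
```

```text
clock: 2.92
tcp_pos: [0.4522, 0.0331, 0.0169]
ee_rot: [-3.142, 0.0, 0.0]
wrist_force: [0.3, -0.4, 1.3]
finger_gap: 0.0136
grip_force: 12.4
clock: 3.25
tcp_pos: [0.4537, 0.0332, 0.1096]
ee_rot: [3.142, -0.0, 0.009]
wrist_force: [-0.1, -0.6, -0.4]
finger_gap: 0.013
grip_force: 20.0
row [ 0.0798 -0.1599 -0.0049] [ 0.     -0.0055 -0.0001] n>= 4.286575281756864 0.04387640282694667 clock 3.25 F [-0.14 -0.64 -0.4 ] gap 0.013
```

```bash
python3 inch.py '.04 -.04 -.01 0 0 0;.036 -.08 -.02 0 0 0;.036 -.12 -.02 0 0 0;.036 -.16 -.02 0 0 0;.036 -.16 -.02 0 0 0;.036 -.16 -.02 0 0 0'
cat > w.py <<'E'
from h import *
import sys
s=snap("wrist");pickle.dump(s,open(sys.argv[1]+".pkl","wb"));cv2.imwrite(f"pics/{sys.argv[1]}.png",s["image"])
E
python3 w.py w2
```

```text
clock: 3.75
tcp_pos: [0.4874, 0.195, 0.1251]
ee_rot: [3.141, 0.005, -0.003]
wrist_force: [-0.1, -0.4, -0.6]
finger_gap: 0.013
grip_force: 20.0
```

View pics/w2.png

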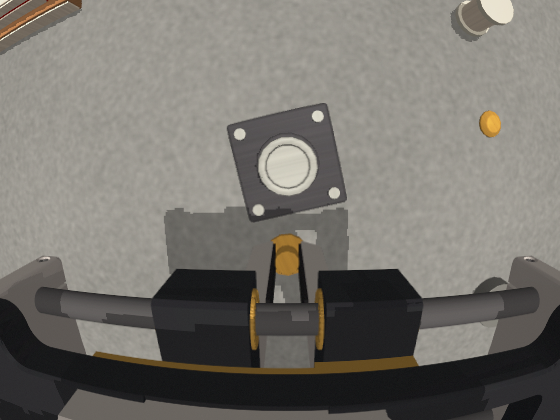

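The cup rim is a clean circle at about (288,165), and the stud is held straight at (288,255). I'll fit the rim next.

```bash
cat > cup.py <<'E'
from h import *
import sys
s=pickle.load(open(sys.argv[1],"rb"))
hsv=cv2.cvtColor(s["image"],cv2.COLOR_BGR2HSV)
x0,x1,y0,y1=map(int,sys.argv[2:6])
m=np.zeros(hsv.shape[:2],np.uint8);m[y0:y1,x0:x1]=cv2.inRange(hsv,(0,0,140),(180,80,255))[y0:y1,x0:x1]
c=max(cv2.findContours(m,cv2.RETR_EXTERNAL,cv2.CHAIN_APPROX_NONE)[0],key=cv2.contourArea)
P=np.array([plane(s,p[0],.052)[:2] for p in c]); e=cv2.fitEllipse(cv2.convexHull(P.astype(np.float32)*1000))
print("cup",e)
E
python3 cup.py w2.pkl 250 325 128 202
python3 -c "
from h import *
s=pickle.load(open('w2.pkl','rb'));print(plane(s,(288,165),.052))
go([.5335,.1935,.09],yl())"
```

```text
cup ((534.8040161132812, 194.56759643554688), (43.537784576416016, 43.6894645690918), 131.00787353515625)
[0.53546738 0.19405832 0.052     ]
row [ 0.0461 -0.0001  0.0352] [0.0009 0.0022 0.0018] n>= 1.3901667534820326 0.024018684352502765 clock 3.8 F [-0.46  0.22 -0.6 ] gap 0.0131
```

```bash
python3 inch.py '.025 0 .01 0 0 0;.0468 0 .03 0 0 0;.0468 0 .042 0 0 0;.0468 0 .042 0 0 0;.0468 0 .042 0 0 0'
python3 -c "
from h import *
go([.5345,.1945,.0652],yl())"
```

```text
clock: 4.22
tcp_pos: [0.5342, 0.1917, 0.084]
ee_rot: [3.141, -0.003, -0.004]
wrist_force: [-0.1, -0.4, -0.9]
finger_gap: 0.0135
grip_force: 20.0
row [ 0.0003 -0.0028  0.0188] [ 0.0008  0.0025 -0.0016] n>= 0.4565277367551166 0.024798588317970664 clock 4.2167 F [-0.12 -0.43 -0.94] gap 0.0135
```

```bash
python3 inch.py '0 -.0013 .01 0 0 0;0 -.0013 .01 0 0 0;0 -.0013 .01 0 0 0;0 -.0013 .01 0 0 0'
python3 -c "
from h import *
from workcell import arm
for i in range(4): print(arm.observe()['tcp_pos'].round(4)); arm.snapshot('top')
go([.5345,.1945,.0652],yl())"
```

```text
clock: 4.55
tcp_pos: [0.535, 0.1945, 0.0755]
ee_rot: [-3.141, -0.0, -0.001]
wrist_force: [0.4, -0.3, -0.8]
finger_gap: 0.0129
grip_force: 20.0
[0.535  0.1945 0.0755]
[0.5351 0.1945 0.0755]
[0.5351 0.1945 0.0755]
[0.5351 0.1945 0.0754]
row [-0.0006 -0.      0.0101] [-0.0002 -0.0006 -0.0001] n>= 0.2429860566913723 0.00473413582103112 clock 4.75 F [-0.18  0.29 -0.21] gap 0.0133
```

Steady and well placed. I'll lower gently.

```bash
python3 inch.py '0 0 .005 0 0 0;0 0 .008 0 0 0;0 0 .0095 0 0 0;0 0 .01 0 0 0;0 0 .01 0 0 0;0 0 .01 0 0 0'
python3 -c "
from h import *
go([.5345,.1945,.0652],yl())"
```

```text
clock: 5.25
tcp_pos: [0.5351, 0.1944, 0.065]
ee_rot: [-3.142, 0.0, -0.0]
wrist_force: [0.8, 0.4, 0.4]
finger_gap: 0.013
grip_force: 20.0
row [-0.0006 -0.0001 -0.0002] [-0.     -0.0001 -0.0002] n>= 0.015002969638876706 0.0015989821691737198 clock 5.25 F [0.83 0.42 0.45] gap 0.013
```

```bash
python3 inch.py '0 0 .0004 0 0 0;0 0 .0004 0 0 0;0 0 .0004 0 0 0;0 0 .0004 0 0 0' .05; python3 inch.py '0 0 -.03 0 0 0;0 0 -.06 0 0 0;-.04 0 -.06 0 0 0;-.05 0 -.06 0 0 0;-.05 0 -.06 0 0 0;-.05 0 -.06 0 0 0'; python3 w.py w3
python3 - <<'E'
from h import *
s=pickle.load(open("w3.pkl","rb"))
m=cv2.inRange(cv2.cvtColor(s['image'],cv2.COLOR_BGR2HSV),(12,120,60),(32,255,255))
k,l,st,ce=cv2.connectedComponentsWithStats(m)
for i in range(1,k):
    if 100<st[i,4]<2000 and 80<ce[i][1]<280: print(st[i],ce[i],plane(s,ce[i],.056),plane(s,ce[i],.064))
cv2.imwrite("pics/w3c.png",cv2.resize(s["image"][110:230,220:360],None,fx=4,fy=4,interpolation=cv2.INTER_CUBIC))
E
```

```text
clock: 5.58
tcp_pos: [0.5351, 0.1944, 0.0646]
ee_rot: [-3.142, 0.0, -0.0]
wrist_force: [-0.3, 0.2, -0.2]
finger_gap: 0.0364
grip_force: 0.0
clock: 6.08
tcp_pos: [0.4853, 0.1946, 0.125]
ee_rot: [-3.141, -0.0, -0.001]
wrist_force: [0.4, 0.0, 0.0]
finger_gap: 0.0502
grip_force: 0.0
[479 108  21  27 443] [489.13769752 121.28893905] [0.57638441 0.02647493 0.056     ] [0.5754934  0.03213912 0.064     ]
[271 147  34  35 890] [286.90449438 163.91910112] [0.53472768 0.19433589 0.056     ] [0.53523877 0.19435017 0.064     ]
```

View pics/w3c.png

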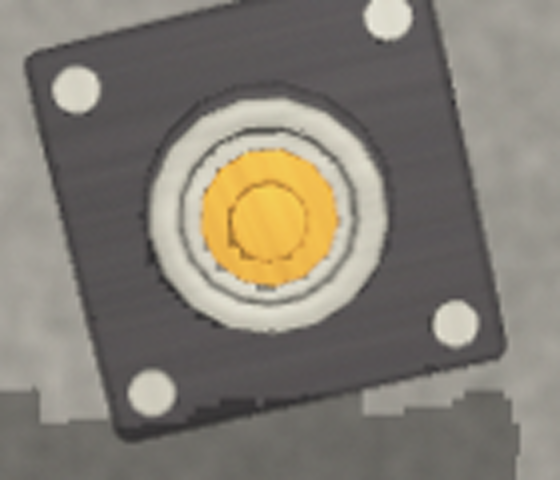

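The stud is seated flat in the cup, with its post circle centred near crop (268,220). That puts the post at about (0.535, 0.1944). Now the punch.

```bash
python3 -c "
from h import *
go([.435,-.284,.21],yl(0,.43))"
```

```text
row [-0.0506  0.4785 -0.0854] [-2.000e-04  4.293e-01 -2.000e-04] n>= 11.719198466543638 3.4344615532099185 clock 6.1333 F [ 0.72 -0.46  0.7 ] gap 0.05
```

```bash
python3 inch.py '0 .03 -.03 0 0 0;-.02 .06 -.06 0 0 0;-.03 .1 -.085 0 .1 0;-.05 .14 -.085 0 .2 0;-.05 .18 -.085 0 .3 0;-.05 .22 -.085 0 .4 0;-.05 .26 -.085 0 .43 0;-.05 .3 -.085 0 .43 0'
python3 -c "
from h import *
go([.435,-.284,.21],yl(0,.43))"
```

```text
clock: 6.8
tcp_pos: [0.4344, -0.1018, 0.2102]
ee_rot: [3.066, -0.0, 0.676]
wrist_force: [0.9, 1.2, -0.5]
finger_gap: 0.0502
grip_force: 0.0
row [0.0004 0.1822 0.0007] [ 0.0016 -0.0041  0.0002] n>= 4.368726721100243 0.0349790405421387 clock 6.8 F [ 0.93  1.16 -0.46] gap 0.0502
```

```bash
python3 inch.py '0 .04 0 0 0 0;0 .08 0 0 0 0;0 .12 0 0 0 0;0 .16 0 0 0 0;0 .18 0 0 0 0;0 .18 0 0 0 0;0 .18 0 0 0 0'
python3 -c "
from h import *
go([.435,-.284,.21],yl(0,.43))"; python3 w.py w4
```

```text
clock: 7.38
tcp_pos: [0.4349, -0.281, 0.209]
ee_rot: [-3.069, 0.004, -0.669]
wrist_force: [0.4, -0.4, -1.7]
finger_gap: 0.05
grip_force: 0.0
row [ 0.0005  0.003  -0.0009] [ 0.0002  0.0008 -0.0024] n>= 0.07631992423834852 0.020748681054189262 clock 7.3833 F [ 0.36 -0.37 -1.71] gap 0.05
```

View pics/w4.png

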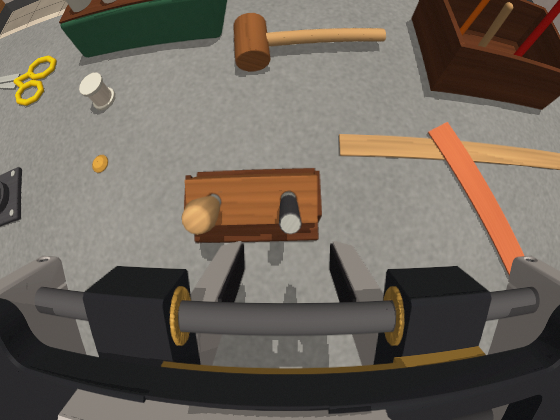

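The punch's bright top end is at (291,221) and it enters the hole near (288,197). The awl is on the left and well clear. I'll refine these numerically.

Run:
```python
from h import *
s=pickle.load(open("w4.pkl","rb"));d=pickle.load(open("s0.pkl","rb"));T,S=d["top"],d["side"]
g=cv2.cvtColor(s["image"],cv2.COLOR_BGR2HSV)
sub=g[180:240,270:312]
for nm,m in(("bright",cv2.inRange(sub,(0,0,110),(180,70,255))),("dark",cv2.inRange(sub,(0,0,0),(180,110,75)))):
    k,l,st,ce=cv2.connectedComponentsWithStats(m)
    for i in range(1,k):
        if st[i,4]>25: print(nm,st[i][:4]+[270,180,0,0],st[i,4],ce[i]+[270,180])
f=lambda x,y,u,v,k:(u+(x+.5)/k-.5,v+(y+.5)/k-.5)
pT=f(398,232,355,185,5);pS=f(215,42,270,120,4)
X,e=tri((T,pT),(S,pS),(s,(291,221)));print(X,e, [proj(c,X) for c in(T,S,s)],pT,pS)
for L in(.40,.43,.46):
  a=np.array([-np.sin(L),0,np.cos(L)]);print(L,"hole proj",proj(s,X-.09*a),proj(T,X-.09*a),proj(S,X-.09*a))
```

```text
bright [280 214  21  20] 320 [290.021875 223.359375]
dark [279 195  21  29] 332 [288.1626506  206.04216867]
[ 0.47002006 -0.28437699  0.13912238] [np.float64(0.0005799593989009323), np.float64(0.0010052742944422195), np.float64(0.0015450303742582134)] [array([434.33664914, 230.72599654]), array([323.02604753, 130.03147166]), array([290.75410107, 222.95805826])] (434.2, 231.0) (323.375, 130.125)
0.4 hole proj [289.55359596 204.57116254] [420.18894484 214.48668101] [309.75017914 154.80186585]
0.43 hole proj [289.55055865 202.04760913] [420.33309889 213.2779159 ] [308.92929685 154.38064155]
0.46 hole proj [289.5482027  199.53081117] [420.48904467 212.08107027] [308.120286   153.93839562]
```

```bash
python3 -c "
from h import *
go([.4409,-.2844,.1994],yl(0,.45))
go([.4909,-.2844,.0959],yl(0,.45))"
```

```text
row [0.0013 0.0044 0.0113] [-0.0002  0.0207 -0.0013] n>= 0.2927826184463842 0.16560478305820575 clock 7.4333 F [-0.33  0.34 -0.14] gap 0.0501
row [0.0037 0.0045 0.1262] [-0.0002  0.0207 -0.0013] n>= 3.0298871338383746 0.16560478305820575 clock 7.4333 F [-0.33  0.34 -0.14] gap 0.0501
```

```bash
python3 inch.py '.001 .003 .011 0 .02 0;.001 .003 .011 0 .02 0;.001 .003 .011 0 .02 0;.001 .003 .011 0 .02 0'
python3 -c "
from h import *
go([.4909,-.2844,.0959],yl(0,.45))"
```

```text
clock: 7.77
tcp_pos: [0.4406, -0.282, 0.2004]
ee_rot: [3.062, 0.001, 0.701]
wrist_force: [-0.7, 0.2, 0.1]
finger_gap: 0.0497
grip_force: 0.0
row [-0.0002  0.0024  0.116 ] [-0.0001  0.0003  0.0008] n>= 2.781931089592371 0.006585265815890145 clock 7.7667 F [-0.74  0.24  0.09] gap 0.0497
```

```bash
python3 inch.py '0 .002 .03 0 0 0;0 .002 .06 0 0 0;0 .002 .09 0 0 0;0 .002 .107 0 0 0;0 .002 .107 0 0 0;0 .002 .107 0 0 0'
python3 -c "
from h import *
go([.4909,-.2844,.0959],yl(0,.45))"; python3 w.py w5
python3 - <<'E'
from h import *
s=pickle.load(open("w5.pkl","rb"))
cv2.imwrite("pics/w5c.png",cv2.resize(s["image"][170:340,190:390],None,fx=3.5,fy=3.5,interpolation=cv2.INTER_CUBIC))
E
```

```text
clock: 8.27
tcp_pos: [0.487, -0.2842, 0.1038]
ee_rot: [-3.062, -0.001, -0.7]
wrist_force: [-0.1, -0.1, 0.4]
finger_gap: 0.0496
grip_force: 0.0
row [0.     0.0003 0.0088] [-0.0009  0.0007  0.0004] n>= 0.2116633618799668 0.010101509380745112 clock 8.2667 F [-0.11 -0.09  0.36] gap 0.0496
```

View pics/w5c.png

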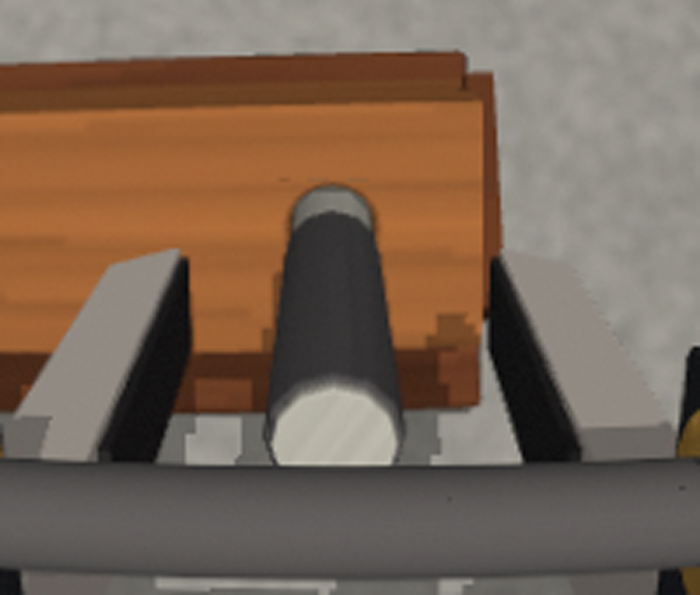

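The rod is centred between the jaws, its top end at crop (336,435) and its hole entry at (335,205). I'll check the fore-aft alignment next.

Run:
```python
from h import *
from workcell import arm
s=pickle.load(open("w5.pkl","rb"));o=arm.observe();R=Ro.from_rotvec(o["ee_rot"]).as_matrix();p=o["tcp_pos"]
for h in(.125,.048,.035):
  for dx in(-.003,0,.003): print(h,dx,(proj(s,p+R[:,2]*(.0855-h)+R[:,0]*dx)-[190,170])*3.5)
```

```text
0.125 -0.003 [341.80719635 455.7525899 ]
0.125 0 [341.8270095  434.74147949]
0.125 0.003 [341.84626271 413.3322328 ]
0.048 -0.003 [340.48897192 265.90862049]
0.048 0 [340.49171254 250.84836134]
0.048 0.003 [340.49419016 235.6615504 ]
0.035 -0.003 [340.34647306 245.65538807]
0.035 0 [340.3482058  231.33601544]
0.035 0.003 [340.34970946 216.90914104]
```

Aligned fore-aft to within 1 mm, and the lean matches 0.45. I'll advance, close and hold.

```bash
python3 inch.py '0 -.0007 .009 0 0 0;0 -.0007 .009 0 0 0;0 -.0007 .009 0 0 0;0 -.0007 .009 0 0 0'; python3 inch.py '0 0 0 0 0 0;0 0 0 0 0 0;0 0 0 0 0 0;0 0 0 0 0 0;0 0 0 0 0 0;0 0 0 0 0 0' .01 45; python3 -c "
from h import *
go([.4909,-.2844,.0959],yl(0,.45))"
```

```text
clock: 8.65
tcp_pos: [0.4909, -0.2841, 0.096]
ee_rot: [3.062, -0.0, 0.702]
wrist_force: [0.4, -0.4, 0.7]
finger_gap: 0.0498
grip_force: 0.0
clock: 9.15
tcp_pos: [0.4909, -0.2834, 0.0956]
ee_rot: [-3.061, 0.0, -0.7]
wrist_force: [-0.7, 2.7, 2.5]
finger_gap: 0.0173
grip_force: 45.0
row [ 0.0001  0.001  -0.0003] [-0.0013  0.0002 -0.0003] n>= 0.025110362943068034 0.010508977047524128 clock 9.15 F [-0.69  2.67  2.55] gap 0.0173
```

```bash
python3 inch.py '0 0 -.01 0 0 0;0 0 -.02 0 0 0;0 0 -.03 0 0 0;0 0 -.04 0 0 0;0 0 -.06 0 0 0;0 0 -.08 0 0 0;0 0 -.08 0 0 0;0 0 -.08 0 0 0'; python3 -c "
from h import *
go([.43,-.12,.24],yl(0,0))"
```

```text
clock: 9.82
tcp_pos: [0.456, -0.2844, 0.1684]
ee_rot: [3.06, -0.001, 0.702]
wrist_force: [0.8, 0.5, -1.9]
finger_gap: 0.0173
grip_force: 45.0
row [ 0.0078 -0.1643 -0.0761] [ 0.0019 -0.4513 -0.0006] n>= 4.346304964893829 3.6103691239576783 clock 9.8167 F [ 0.84  0.49 -1.91] gap 0.0173
```

```bash
python3 inch.py '.02 -.02 -.03 0 0 0;.05 -.04 -.054 0 -.05 0;.053 -.08 -.054 0 -.15 0;.053 -.12 -.054 0 -.25 0;.053 -.16 -.054 0 -.35 0;.053 -.2 -.054 0 -.45 0;.053 -.24 -.054 0 -.451 0;.053 -.28 -.054 0 -.451 0'; python3 -c "
from h import *
go([.48,.13,.24],yl(0,0))"
```

```text
clock: 10.48
tcp_pos: [0.4805, -0.0016, 0.2376]
ee_rot: [-3.141, -0.001, 0.006]
wrist_force: [-0.2, -0.8, -2.6]
finger_gap: 0.0173
grip_force: 45.0
row [-0.0004 -0.1316 -0.0023] [-0.0002  0.0038  0.0008] n>= 3.1563091370741825 0.03120447812689065 clock 10.4833 F [-0.19 -0.76 -2.55] gap 0.0173
```

```bash
python3 inch.py '0 -.04 0 0 0 0;0 -.08 0 0 0 0;0 -.12 0 0 0 0;0 -.13 0 0 0 0;0 -.13 0 0 0 0;0 -.13 0 0 0 0;0 -.13 0 0 0 0'; python3 w.py w6
python3 - <<'E'
from h import *
from workcell import arm
o=arm.observe();p=o["tcp_pos"];print(p,o["ee_rot"],o["wrist_force"])
w=pickle.load(open("w6.pkl","rb"));s=snap("side");pickle.dump(s,open("sd6.pkl","wb"))
im=[]
for c in(w,s):
    f=proj(c,p-[0,0,.077]);m=proj(c,p-[0,0,.03]);u0,v0=(m-[50,75]).astype(int);u0=max(u0,0);v0=max(v0,0)
    cr=cv2.resize(c["image"][v0:v0+150,u0:u0+100],(400,600),interpolation=cv2.INTER_CUBIC);im.append(cr);print(u0,v0,"foot pred",f,(f-[u0,v0])*4)
cv2.imwrite("pics/m6.png",np.hstack(im))
E
```

```text
clock: 11.07
tcp_pos: [0.4805, 0.1251, 0.2386]
ee_rot: [3.141, -0.001, -0.003]
wrist_force: [1.2, 0.4, -1.8]
finger_gap: 0.0173
grip_force: 45.0
[0.48056197 0.12494426 0.238816  ] [ 3.14137244e+00 -2.30293905e-03 -2.39308902e-03] [ 0.6882545  -0.07234489 -1.2396938 ]
237 170 foot pred [286.84640319 226.46791359] [199.38561276 225.87165437]
234 113 foot pred [284.46812035 208.16549463] [201.8724814  380.66197852]
```

View pics/m6.png

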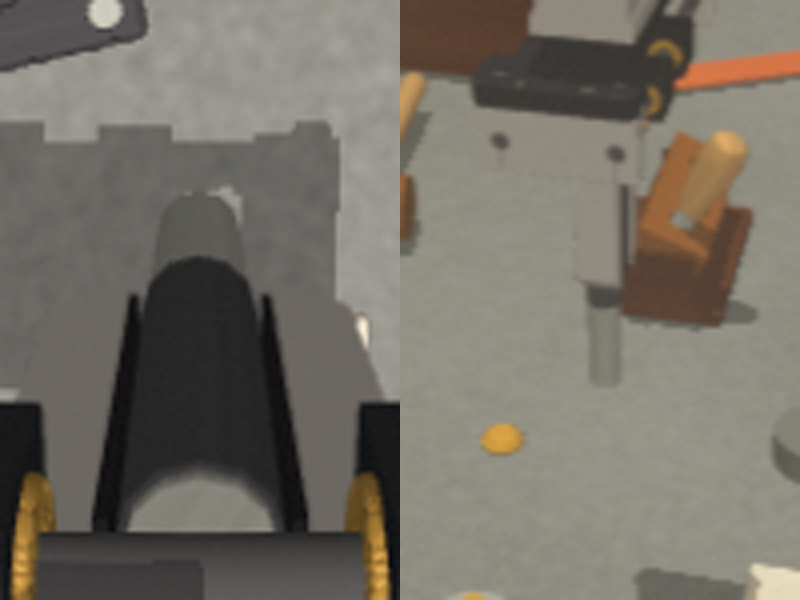

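The punch hangs near-upright in the jaws. In the wrist crop the foot's far edge is at (200,193) and the sleeve's lower far edge at (200,257). In the side crop the rod runs straight down to about (605,380). I'll work out the tilt from these.

Run:
```python
from h import *
w=pickle.load(open("w6.pkl","rb"));s=pickle.load(open("sd6.pkl","rb"))
p=np.array([.48056,.12494,.2388])
for off in(.072,.077,.082):
  for t in(-.03,0,.03):   # tilt: foot displaced +x by t*h
    far=lambda d,r:(proj(w,p+[t*d+r,0,-d])-[237,170])*4+2-.5
    print("off",off,"t",t,"foot far",far(off,.008).round(1),"sleeve far",far(off-.048,.009).round(1),"top far",far(off-.125,.009).round(1))
# side: rod axis edges via gradient rows
g=cv2.cvtColor(s["image"],cv2.COLOR_BGR2GRAY).astype(float)
gg=cv2.resize(g[113:263,234:334],(400,600),interpolation=cv2.INTER_CUBIC)
for y in range(315,376,10):
    d=np.diff(cv2.GaussianBlur(gg,(5,5),0)[y,160:250]);print(y,160+np.argmin(d[:45]),160+45+np.argmax(d[45:]),end=" | ")
print()
for d in(.03,.05,.077): print((proj(s,p-[0,0,d])-[234,113])*4)
gw=cv2.cvtColor(w["image"],cv2.COLOR_BGR2GRAY)
print(gw[210:240,286])
```

```text
off 0.072 t -0.03 foot far [200.9 204.4] sleeve far [201.6 263.5] top far [203.7 463.8]
off 0.072 t 0 foot far [200.9 193.4] sleeve far [201.6 259. ] top far [203.7 478.4]
off 0.072 t 0.03 foot far [200.9 182.3] sleeve far [201.6 254.5] top far [203.7 492.8]
off 0.077 t -0.03 foot far [200.9 199. ] sleeve far [201.5 255.4] top far [203.5 444.1]
off 0.077 t 0 foot far [200.8 187.4] sleeve far [201.5 250.1] top far [203.5 457. ]
off 0.077 t 0.03 foot far [200.8 175.8] sleeve far [201.5 244.8] top far [203.5 469.7]
off 0.082 t -0.03 foot far [200.8 193.8] sleeve far [201.4 247.8] top far [203.3 425.8]
off 0.082 t 0 foot far [200.8 181.7] sleeve far [201.4 241.7] top far [203.3 437. ]
off 0.082 t 0.03 foot far [200.8 169.5] sleeve far [201.4 235.6] top far [203.3 448.1]
315 185 205 | 325 186 221 | 335 188 220 | 345 188 220 | 355 188 220 | 365 187 220 | 375 188 220 | 
[201.31503621 302.98131873]
[201.55948027 336.69183253]
[201.87847341 380.68317715]
[103 103 104 103 102 102 100  98  92  92  92  91  93  92  92  91  92  92
  92  92  91  92  91  82  48  37  38  39  38  39]
```

Tilt is about 0 and the foot sits roughly 73.5 mm below the TCP. I'll go above the stud.

```bash
python3 inch.py '.02 -.03 0 0 0 0;.04 -.06 .01 0 0 0;.0545 -.069 .04 0 0 0;.0545 -.069 .07 0 0 0;.0545 -.069 .088 0 0 0;.0545 -.069 .088 0 0 0;.0545 -.069 .088 0 0 0'; python3 -c "
from h import *
go([.535,.1944,.145],yl(0,0))"
```

```text
clock: 11.75
tcp_pos: [0.535, 0.1942, 0.1511]
ee_rot: [3.141, -0.002, -0.003]
wrist_force: [-1.1, -0.3, -0.4]
finger_gap: 0.0177
grip_force: 45.0
row [ 0.0001 -0.0002  0.0061] [ 0.0003  0.0021 -0.0014] n>= 0.14724812264268666 0.020318345459571913 clock 11.75 F [-1.11 -0.32 -0.42] gap 0.0177
```

```bash
python3 inch.py '0 0 .005 0 0 0;0 0 .005 0 0 0;0 0 .005 0 0 0;0 0 .005 0 0 0'; python3 w.py w7
python3 - <<'E'
from h import *
from workcell import arm
o=arm.observe();p=o["tcp_pos"];print(p,Ro.from_rotvec(o["ee_rot"]).as_matrix()[:,2])
w=pickle.load(open("w7.pkl","rb"));s=snap("side");t=snap("top");pickle.dump((s,t),open("st7.pkl","wb"))
im=[]
for c in(w,s):
    m=proj(c,np.array([p[0],p[1],.066]));u0,v0=(m-[25,37]).astype(int)
    im.append(cv2.resize(c["image"][v0:v0+75,u0:u0+50],(400,600),interpolation=cv2.INTER_CUBIC));print(u0,v0,"foot",(proj(c,p-[0,0,.0735])-[u0,v0])*8,"post top",(proj(c,np.array([.535,.1944,.064]))-[u0,v0])*8)
cv2.imwrite("pics/m7.png",np.hstack(im))
E
```

```text
clock: 12.08
tcp_pos: [0.5352, 0.195, 0.1471]
ee_rot: [-3.141, 0.001, -0.001]
wrist_force: [0.6, 0.5, -1.5]
finger_gap: 0.0177
grip_force: 45.0
[0.53507971 0.19502657 0.14696317] [ 1.72277456e-04  3.60763852e-04 -9.99999920e-01]
261 188 foot [204.86506639 319.23632338] post top [211.06543648 295.56341343]
225 225 foot [204.18584556 274.83701614] post top [207.21895042 300.21284341]
```

View pics/m7.png

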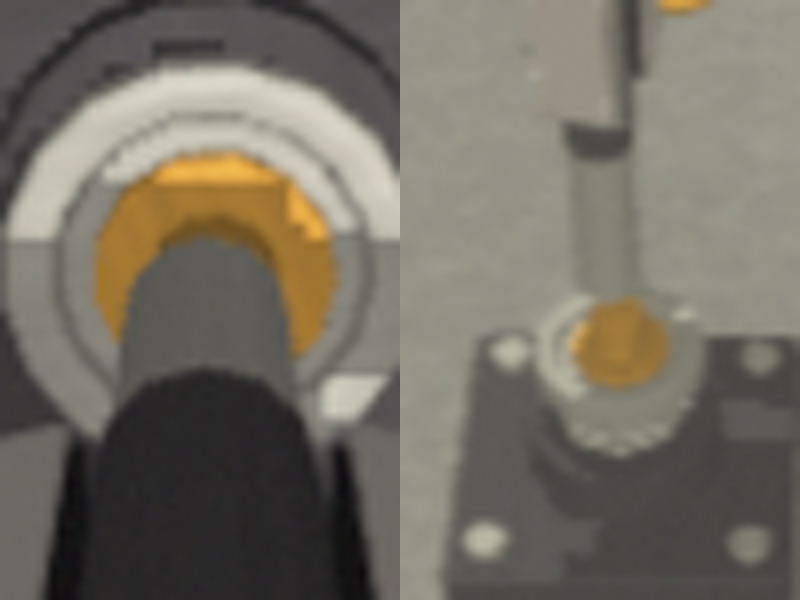

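The wrist crop shows the rod over the post, at about x=207 against the flange at 216, so the foot is about 1 mm too far +y. The side crop shows the rod at about 606 against the flange at 619, so I'll compute the expected offsets.

Run:
```python
from h import *
w=pickle.load(open("w7.pkl","rb"));s,t=pickle.load(open("st7.pkl","rb"))
p=np.array([.53508,.19503,.14696]);q=np.array([.535,.1944,0])
W=lambda X:((proj(w,X)-[261,188])*8+3.5).round(1)
print("wrist foot far",W(p+[.008,0,-.0735]),"post far",W(q+[.007,0,.064]),"flange top-edge far",W(q+[.013,0,.052]),"rim far",W(q+[.0225,0,.052]),"L/R flange",W(q+[0,.013,.052]),W(q-[0,.013,-.052]))
S=lambda X:((proj(s,X)-[225,225])*8+3.5).round(1)
print("side foot",S(p-[0,0,.0735]),"rod30 above",S(p-[0,0,.05]),"flange",S(q+[0,0,.052]),"post top",S(q+[0,0,.064]))
im=s["image"][225:300,225:275];hsv=cv2.cvtColor(im,cv2.COLOR_BGR2HSV)
m=cv2.inRange(hsv,(10,120,60),(32,255,255));m[:30]=0;ys,xs=np.nonzero(m);print("brass x",xs.min()*8,xs.max()*8+7,"y",ys.min()*8,ys.max()*8+7,"cx",xs.mean()*8+3.5)
for r in(22,26,30,33): print(im[r,16:36].mean(1).round().astype(int))
wi=w["image"][188:263,261:311]
print(wi[:,26].tolist()[15:35])
hs=cv2.cvtColor(wi,cv2.COLOR_BGR2HSV);m=cv2.inRange(hs,(10,120,60),(32,255,255));print([(r,np.nonzero(m[r])[0][[0,-1]]*8+3.5) for r in range(30,44,3)])
```

```text
wrist foot far [208.2 241.9] post far [214.5 230.8] flange top-edge far [214.1 148.2] rim far [214.   57.4] L/R flange [ 89.8 270.6] [338.6 270.2]
side foot [207.7 278.4] rod30 above [202.6 209.8] flange [213.2 337.4] post top [210.7 303.7]
brass x 176 263 y 304 383 cx 220.03932584269663
[143 143 145 146 143 129 121 126 129 129 126 123 118 132 141 144 144 144
 143 142]
[142 145 144 146 143 130 124 124 126 128 128 124 116 123 136 141 143 144
 144 144]
[144 143 142 142 142 132 123 122 127 129 128 125 118 118 132 139 140 143
 146 144]
[144 143 142 142 143 136 126 123 127 128 128 125 119 120 133 140 142 142
 142 142]
[[159, 171, 174], [182, 196, 199], [183, 197, 201], [146, 168, 177], [86, 143, 182], [70, 168, 225], [78, 184, 238], [66, 158, 215], [50, 119, 162], [50, 119, 163], [50, 118, 162], [47, 111, 151], [38, 90, 124], [38, 86, 116], [56, 88, 111], [86, 94, 95], [87, 94, 96], [87, 93, 95], [87, 93, 94], [86, 92, 94]]
[(30, array([ 99.5, 323.5])), (33, array([ 99.5, 331.5])), (36, array([ 99.5, 323.5])), (39, array([107.5, 315.5])), (42, array([291.5, 307.5]))]
```

Corrections are small: about −0.6 mm in x and −0.8 mm in y. I'll shift and lower to just above the post.

```bash
cat > f.py <<'E'
from workcell import arm
import numpy as np
F=[];P=[]
for i in range(8):
    o=arm.observe();F.append(o["wrist_force"]);P.append(o["tcp_pos"]);arm.snapshot("top")
print("F",np.mean(F,0).round(2),"sd",np.std(F,0).round(2),"tcp",np.mean(P,0).round(5),o["ee_rot"].round(4),o["finger_gap"],o["clock"])
E
python3 inch.py '-.0006 .0008 .004 0 0 0;-.0006 .0008 .006 0 0 0;-.0006 .0008 .006 0 0 0;-.0006 .0008 .006 0 0 0;-.0006 .0008 .006 0 0 0'; python3 f.py
```

```text
clock: 12.65
tcp_pos: [0.5343, 0.1943, 0.1402]
ee_rot: [-3.142, 0.0, 0.002]
wrist_force: [0.2, -0.0, -1.3]
finger_gap: 0.0176
grip_force: 45.0
F [ 0.07 -0.07 -1.26] sd [0.11 0.56 0.31] tcp [0.53427 0.19425 0.14022] [-3.1415e+00  2.0000e-04  1.4000e-03] 0.017687926335948328 13.0
```

```bash
python3 inch.py '0 0 .001 0 0 0;0 0 .002 0 0 0;0 0 .002 0 0 0;0 0 .002 0 0 0'; python3 f.py
```

```text
clock: 13.38
tcp_pos: [0.5342, 0.1942, 0.1381]
ee_rot: [3.142, -0.0, -0.002]
wrist_force: [-0.4, -0.1, -1.5]
finger_gap: 0.0175
grip_force: 45.0
F [-0.2   0.06 -1.71] sd [0.14 0.6  0.49] tcp [0.53424 0.19423 0.13817] [-3.1416e+00  3.0000e-04  1.6000e-03] 0.017512739881120305 13.7333
```

```bash
python3 inch.py '0 0 .001 0 0 0;0 0 .001 0 0 0;0 0 .001 0 0 0'; python3 f.py
```

```text
clock: 14.03
tcp_pos: [0.5344, 0.1943, 0.1374]
ee_rot: [-3.141, 0.0, 0.001]
wrist_force: [0.1, 0.5, 0.8]
finger_gap: 0.0175
grip_force: 45.0
F [-0.23  0.18  0.73] sd [0.52 0.43 0.57] tcp [0.53432 0.19425 0.13731] [-3.1415e+00  4.0000e-04  1.2000e-03] 0.01765328780399787 14.3833
```

Contact is at TCP z ≈ 0.1376. Now I'll press in small steps.

```bash
python3 inch.py '0 0 .001 0 0 0;0 0 .002 0 0 0;0 0 .003 0 0 0;0 0 .003 0 0 0;0 0 .003 0 0 0'; python3 f.py
```

```text
clock: 14.85
tcp_pos: [0.5343, 0.1943, 0.1343]
ee_rot: [-3.142, 0.0, 0.001]
wrist_force: [0.7, -0.3, 2.7]
finger_gap: 0.0176
grip_force: 45.0
F [0.19 0.26 3.58] sd [0.43 0.27 0.61] tcp [0.53431 0.19426 0.1343 ] [-3.1415e+00  3.0000e-04  1.3000e-03] 0.01758247997023413 15.2
```

```bash
python3 inch.py '0 0 .0007 0 0 0;0 0 .0013 0 0 0;0 0 .0013 0 0 0;0 0 .0013 0 0 0'; python3 f.py
python3 - <<'E'
from h import *
w=snap("wrist");s=snap("side")
im=[]
for c in(w,s):
    m=proj(c,np.array([.535,.1944,.06]));u0,v0=(m-[25,40]).astype(int);im.append(cv2.resize(c["image"][v0:v0+75,u0:u0+50],(400,600),interpolation=cv2.INTER_CUBIC))
cv2.imwrite("pics/m8.png",np.hstack(im))
E
```

```text
clock: 15.58
tcp_pos: [0.5343, 0.1943, 0.1329]
ee_rot: [-3.142, 0.0, 0.001]
wrist_force: [0.3, 0.7, 5.1]
finger_gap: 0.0177
grip_force: 45.0
F [0.27 0.33 4.96] sd [0.25 0.4  0.25] tcp [0.53429 0.19425 0.13295] [-3.1415e+00  4.0000e-04  1.3000e-03] 0.017486522481811175 15.9333
```

View pics/m8.png

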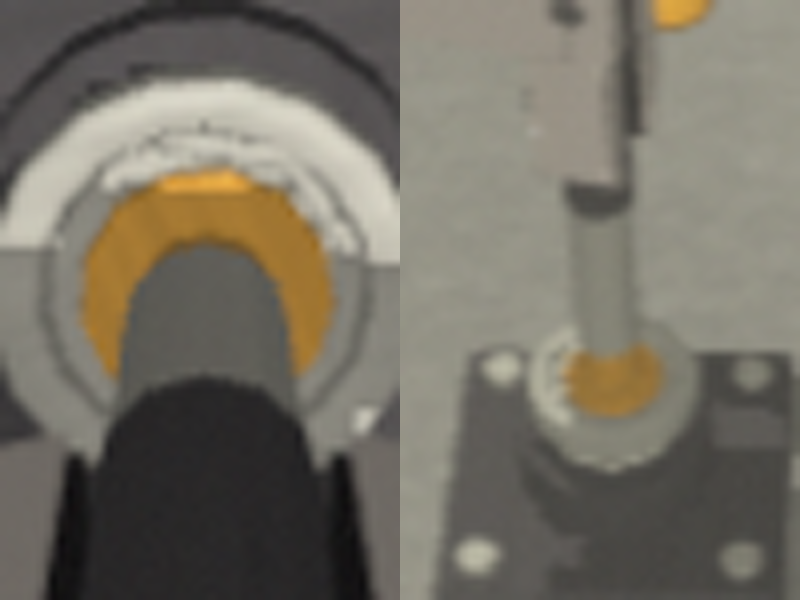

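The punch is upright and centred on the post in both views (rod 208 vs flange 208 in the wrist crop, 608 vs 615 in the side crop). The press is about 6.5 N and the cup has sunk about 4 mm. I'm handing in.

```bash
python3 -c "
from workcell import arm
print(arm.finish_job())"
```

```text
the job is handed in; nothing more can be done
None
```

I handed the job in at about 16 s: the stud is seated post-up in the cup, and the gripped punch stands upright and centred on it, pressing with about 6.5 N and the cup sunk about 4 mm, slightly under halfway.

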